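Hang the lipped bin on the boot locker's louvred panel and close up the row

ROBOT

A 6-joint arm with a two-finger parallel gripper is mounted at the origin on the work surface. World frame = base frame: x ahead of the robot, y to its left, z up, the work surface at z = 0. Lengths are in m, angles in rad, forces in N, time in s.
With the tool pointing down it reaches from about 0.225 to 0.875 m from the base axis. Payload 3.4 kg.
Tool frame: the origin (TCP) lies on the centre line of the jaws, within the pads' length; the fingertips stand 19 mm ahead of it and the grasp point (between the pads) is the TCP (nose_length is the distance from the TCP to the fingertips, in m); z points along the fingers, y is the direction in which the jaws open and shut (so a half turn about z gives the same grasp; the last joint's range is limited). The gripper opens to 85 mm and grips with 20 to 120 N. Pads are 22 mm wide; open, the fingers measure 114 mm over their backs; the gripper's body (76 mm by 85 mm) begins 54 mm behind the grasp point. The pads swing forward as they close: fully open they stand 13 mm farther back than shut.
Start: joints at [1.105, 0.276, 1.505, -0, 1.361, -0.121], TCP at [0.194, 0.541, 0.25] pointing down, gripper open.
Joint ranges: [-2.89, 2.89], [-0.75, 2.08], [0.22, 2.7], [-1.18, 4.32], [0.11, 2.71], [-2.7, 2.7]. Speed limits (rad/s): [2.57, 2.57, 3.14, 3.14, 3.14, 3.14].

INTERFACE

Orientations are given as a unit quaternion [w, x, y, z].
In Python, from rig import * gives the robot as it stands.
- The arm moves only by the shell command python3 -m jog 'ROWS' [OPENING] [FORCE]. ROWS is JSON, one flat list of numbers, 6 for each row, row after row: the shift along the tool's x, y, z in mm, then the turn, a rotation vector about the tool's x, y, z in degrees. In form: [tx, ty, tz, wx, wy, wz, tx, ty, tz, wx, wy, wz, ...]. A call has 1 to 10 rows; each row is the pose to reach, as a shift and turn from the pose commanded when the call began, along the tool's axes at that moment; what a row does not reach only later rows make up. A row lasts 1/8 s, in which the tool goes at most 62.5 mm and 10.7 degrees, less where a joint would pass 70% of its speed; a pose out of reach is approached as far as the arm can. A call with a gripper value outside its range is refused whole. OPENING is the closure, from 0 (fully open) to 1 (shut), set as the call begins (- or left out, the last holds). The fingers move at their own pace and stop on an object; FORCE is the grip in N (left out, the last holds). Time passes only in rows, so rows that repeat a pose let the fingers close. It gives the time, the measured TCP pose, the force and the opening at its end, in the units of the state.
- get_state(): the state, without advancing time (a new reading comes with each control period).
- get_image(name): name is "scene" or "top" or "wrist"; returns a dict with "frame" (480x640x3 uint8, red, green, blue), "camera_matrix" (3x3 intrinsics, pixels), "rvec" (rotation vector, rad) and "tvec" (3), from world to camera coordinates, as OpenCV has them. Camera axes: x right, y down, z forward; pixel columns grow to the right and rows downward; lengths in m; the calibration is good to about 2 mm. A picture is of the moment at which its call begins. There is no depth.
- sign_off(): hands the job in, once; it reports no verdict.
The state is a dict: "clock": time; "qpos": joint angles; "qd": joint speeds; "effort": joint torques, N m; "position": TCP position; "ee_rot": TCP orientation; "contact_force": force on the tool from outside, world axes, zero at the start; "moment": the same for the moment, N m; "width": finger opening in m.
Only numpy, scipy, OpenCV 4.12 (cv2) and the standard library are available. Lean on these libraries where they do the work, as an engineer would, in place of code of your own. Each camera call takes 0.05 s, during which the arm holds its last target.

TASK

Take the empty grey bin off the tread plate by its thick front wall and hang it on the top row of louvres on the boot locker's side: hold its hooked back lip against the bare sheet just above the row and let it down gently until the lip drops behind the louvres and catches, in the free stretch toward the robot, about two fingers clear of the full bin that already hangs there. Then slide it along the row until it bears on the full bin, press it up snug with about a kilo of push (10 N) for a moment without ramming that bin or shoving it along, and let go so that the two hang side by side with no gap. Nothing else on the tread plate is to be disturbed.

Things in the scene. Friction and masses are not known exactly. Their poses are not given: they have to be found in the camera images.
- bin_grip (a point): empty open grey plastic bin, loose, 0.15 to 0.31 kg, 125 deep, 100 wide, front and sides 62 high, back 85 high, floor 4 thick. Point inside its front wall (10 thick, to be pinched from above; inside, 107 free to the back): half-way along it, 20 below its top edge, 42 above the underside. x from front to back (lip), y along the front wall, z up
- bin_lip (a point): middle of the lower edge of that bin's hooked back lip, 128 behind and 30 above bin_grip, same axes. Lip: whole 100 width, a 3 thick web going back from the top edge, then turned down 3 thick, reaching 10 below the web; 6.5 free between it and the back wall. Its outer face, 1.5 behind this point, is the rearmost of the bin (two feet low on the back stand 0.5 less far out)
- bin_side (a point): point on the outer face of that bin's -y side, which faces the full bin once hung: 87.5 behind bin_grip, 50 toward -y, same height, same axes
- rail_mid (a point): top row of upturned louvres (336 long, 2.5 thick) on the steel sheet on the fixed boot locker's side: point half-way along, at the louvres' top edge, mid-way in the 5 wide, 20 deep pocket between louvres and sheet. x into the sheet (face 2.5 beyond), y along the row, -y toward the full bin, z up. Bare sheet 28 above the row. A hung bin's lip ends 10 below this height; it may lean 3 degrees
- full_side (a point): point on the +y side (facing the free stretch, toward the robot) of an equal-sized bin full of steel hardware, 2.4 kg, already hanging on the top row by its lip, held only by its weight (a 15 N push leaves it in place). An empty bin slid along drags 1 to 2 N. When both bins hang and touch, bin_side and full_side coincide. x into the sheet, y along the row, z up
- clog: bystander on the tread plate: a green rubber clog, 220 long, 95 wide, 90 high, lying under the hung bins; origin at the centre of its underside
- trowel: bystander on the tread plate: a black plastic hand trowel, 290 long, 75 wide, 30 high; origin at the centre of its underside
- bail: bystander on the tread plate: a galvanized wire bucket handle with a wooden grip, a half-round bow 240 wide and 120 deep, 20 high, lying flat; origin at the centre of its underside
- flashlight: bystander on the tread plate: an aluminium flashlight lying down, 150 long, 38 wide, 38 high; origin at the centre of its underside
- boot_brush: bystander on the tread plate: a wooden boot brush, 170 long, 50 wide, 44 high; origin at the centre of its underside
- polish_tin: bystander on the tread plate: a flat round tin, 75 across, 23 high; origin at the centre of its underside

How it is judged:
On the way, in this order (a step that is already met when the one before it is completed fails the run):
1. the lip has caught behind the top row, at least 8 mm clear of the full bin (z of bin_lip in the frame of rail_mid between -0.0135 and -0.0075 m and x of bin_lip in the frame of rail_mid between -0.0025 and 0.0025 m and angle between the y axis of bin_lip and the y axis of rail_mid, either way round below 0.07 rad and angle between bin_lip's own z axis and vertical below 0.1 rad and y of bin_side in the frame of full_side between 0.008 and 0.12 m), for 0.2 s.
2. slid along the row, still caught, until it bears on the full bin with over 5 N (z of bin_lip in the frame of rail_mid between -0.0135 and -0.0075 m and x of bin_lip in the frame of rail_mid between -0.0025 and 0.0025 m and angle between the y axis of bin_lip and the y axis of rail_mid, either way round below 0.07 rad and angle between bin_lip's own z axis and vertical below 0.1 rad and y of bin_side in the frame of full_side between -0.004 and 0.004 m and contact force between bin and full_bin above 5 N), for 0.2 s.
At the end, for the whole second after the job is handed in: The bin hangs released and at rest with its lip in the pocket behind the top row (lip's lower edge 7.5 to 13.5 mm below the row's top, within 2.5 mm of the pocket's middle), square to the row within 0.07 rad, upright within 0.10 rad, its side within 3.5 mm of the full bin's side (z of bin_lip in the frame of rail_mid between -0.0135 and -0.0075 m and x of bin_lip in the frame of rail_mid between -0.0025 and 0.0025 m and angle between the y axis of bin_lip and the y axis of rail_mid, either way round below 0.07 rad and angle between bin_lip's own z axis and vertical below 0.1 rad and y of bin_side in the frame of full_side between -0.004 and 0.0035 m and linear speed of bin below 0.01 m/s and contact force between bin and the fingers below 0.05 N); the robot touches nothing.
It fails at once if the bin is forced against the panel or locker with more than 20 N (contact force between bin and locker above 20 N).
It fails at once if the full bin is rammed with more than 16 N (contact force between bin and full_bin above 16 N).
It fails at once if the full bin is shoved along by more than 5 mm (distance of full_side from where it was at the start of the episode above 0.005 m).
It fails at once if a bystander on the tread plate is moved by more than 20 mm (distance of any of clog, trowel, bail, flashlight, boot_brush, polish_tin from where it was at the start of the episode above 0.02 m).
It also fails if it takes over 69 s, if anything falls off the work surface, if the arm or the gripper's body presses on something with over 40 N, if the wrist force passes 120 N, or if a joint passes its speed limit or range.

## Working session

There is one attempt and no reset: what is moved stays moved. The work goes in short steps, Python scripts to look and compute and a shell command to move; the robot and the scene stay as the last step left them, time stands still between calls to the robot, and variables do not carry over. Pictures are saved under pics/ and viewed, and the job is handed in when it is done.

```bash
ls; mkdir -p pics; python3 - <<'E'
from rig import *
import cv2
print(get_state())
for n in ["scene","top","wrist"]:
    d=get_image(n); cv2.imwrite(f"pics/{n}0.png",d["frame"][:,:,::-1]); print(n,d["camera_matrix"].tolist(),d["rvec"],d["tvec"])
E
```

```text
pics
{'clock': 0.0, 'qpos': array([ 1.10501277e+00,  2.76611241e-01,  1.50615447e+00, -4.94591404e-07,
        1.36072442e+00, -1.21022165e-01]), 'qd': array([ 0.00141979,  0.00049406,  0.00176182, -0.00015028, -0.00030098,
        0.00062878]), 'effort': array([ 1.48308172e-03, -4.16763783e+01, -2.45809042e+01, -1.49236178e-05,
        1.08019420e-02,  1.28009253e-05]), 'position': array([0.19411995, 0.54069855, 0.24942193]), 'ee_rot': array([-2.74154171e-04,  1.71528115e-01,  9.85178768e-01, -9.08263435e-04]), 'contact_force': array([-0.2630931 , -0.37478382,  0.11456446]), 'moment': array([-0.00588902, -0.05974222, -0.00492249]), 'width': 0.08545148913493944}
scene [[460.4400963223486, 0.0, 316.28977127466936], [0.0, 460.4400963223486, 239.65081486154958], [0.0, 0.0, 1.0]] [ 2.31311148  0.48182456 -0.22743933] [-0.49585257 -0.05666755  1.4681154 ]
top [[452.54396747577175, 0.0, 317.99892641464356], [0.0, 452.54396747577175, 241.70642619829172], [0.0, 0.0, 1.0]] [ 2.17354614 -2.17712341  0.07379631] [-0.04263971  0.58909655  1.2146848 ]
wrist [[387.9105787378576, 0.0, 323.6744830228706], [0.0, 387.9105787378576, 240.20244355528817], [0.0, 0.0, 1.0]] [-2.34642913 -1.65241459 -0.26198453] [-0.57447793 -0.03976682  0.37985216]
```

View pics/scene0.png

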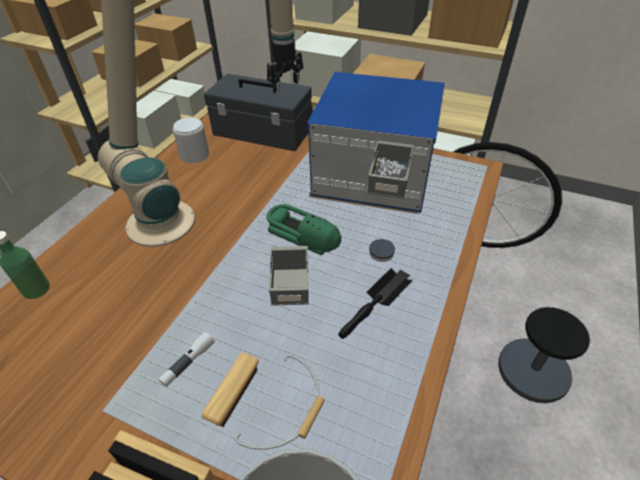

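View pics/top0.png

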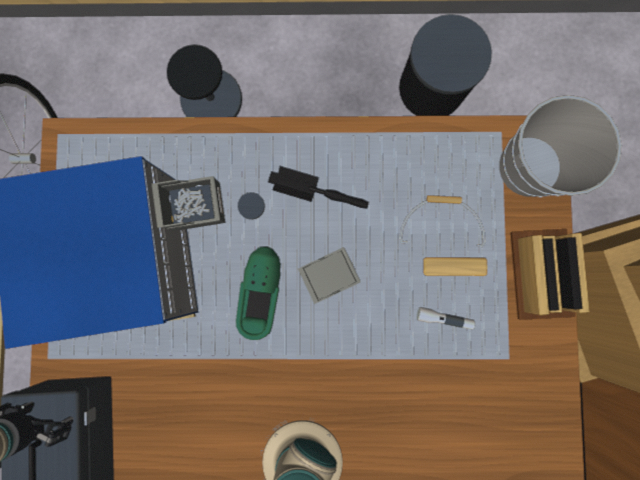

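View pics/wrist0.png

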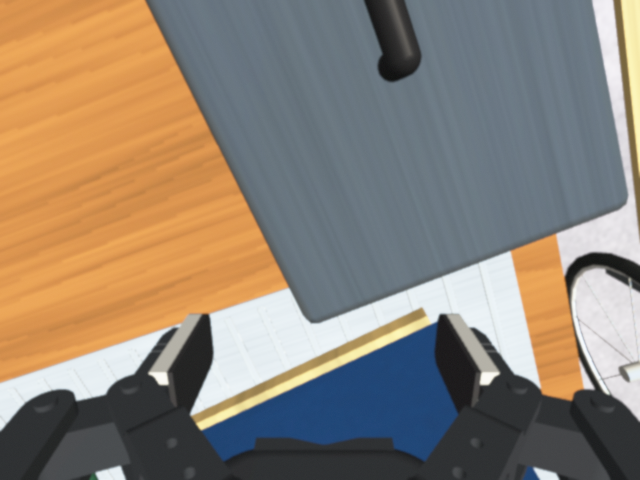

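```bash
cat > h.py <<'E'
from rig import *
import numpy as np, cv2
def cam(d):
    R=cv2.Rodrigues(np.array(d["rvec"],float))[0]; t=np.array(d["tvec"],float); return np.array(d["camera_matrix"]),R,t
def ray(d,uv):
    K,R,t=cam(d); v=R.T@np.linalg.solve(K,np.array([uv[0],uv[1],1.])); c=-R.T@t; return c,v/np.linalg.norm(v)
def onz(d,uv,z):
    c,v=ray(d,uv); return c+v*(z-c[2])/v[2]
def onplane(d,uv,p,n):
    c,v=ray(d,uv); return c+v*((np.array(p)-c)@n)/(v@n)
def tri(obs):
    A=np.zeros((3,3));b=np.zeros(3);L=[]
    for d,uv in obs:
        c,v=ray(d,uv);P=np.eye(3)-np.outer(v,v);A+=P;b+=P@c;L.append((c,v))
    x=np.linalg.solve(A,b); return x,[np.linalg.norm((np.eye(3)-np.outer(v,v))@(x-c))*1000 for c,v in L]
def proj(d,p):
    K,R,t=cam(d); q=K@(R@np.array(p)+t); return q[:2]/q[2]
def crop(d,x0,y0,w,h,s,name):
    im=cv2.resize(d["frame"][y0:y0+h,x0:x0+w,::-1],None,fx=s,fy=s,interpolation=cv2.INTER_CUBIC)
    cv2.imwrite("pics/"+name,im)
def Rot(q):
    from scipy.spatial.transform import Rotation as r
    return r.from_quat([q[1],q[2],q[3],q[0]]).as_matrix()
E
python3 - <<'E'
from h import *
s=get_image("scene");t=get_image("top")
import pickle; pickle.dump((s,t),open("st0.pkl","wb"))
crop(s,300,120,150,100,5,"s_lock.png");crop(s,255,235,70,80,7,"s_bin.png")
crop(t,130,150,110,180,3.3,"t_lock.png");crop(t,290,240,80,70,8,"t_bin.png")
for d in (s,t): print(ray(d,(320,240)))
E
```

```text
(array([ 0.91109612, -0.77979125,  0.982992  ]), array([-0.29396445,  0.64623103, -0.70425163]))
(array([ 0.49084737, -0.0578447 ,  1.25699439]), array([ 0.08306701,  0.00707143, -0.99651887]))
```

View pics/s_lock.png

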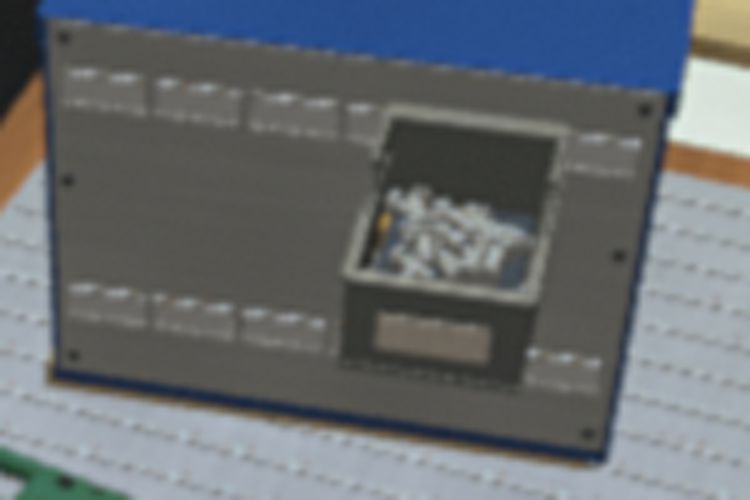

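View pics/s_bin.png

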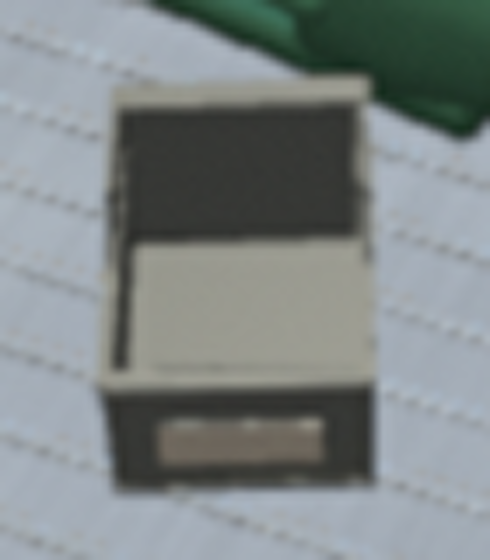

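View pics/t_lock.png

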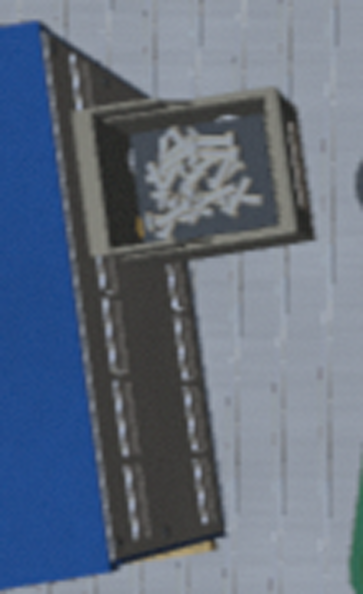

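View pics/t_bin.png

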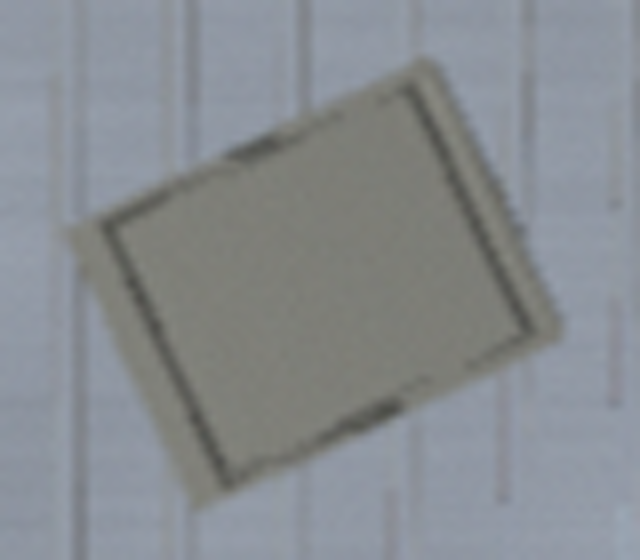

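```bash
python3 - <<'E'
from h import *
import pickle; s,t=pickle.load(open("st0.pkl","rb"))
np.set_printoptions(precision=4,suppress=True)
def px(u,x0,y0,k): return ((u[0]+.5)/k-.5+x0,(u[1]+.5)/k-.5+y0)
S=lambda u:px(u,255,235,7); T=lambda u:px(u,290,240,8)
print("bin")
for n,a,b in [("front+x",(375,380),(432,60)),("front-x",(103,387),(560,337)),("back+x",(370,80),(70,232)),("back-x",(116,90),(200,508))]:
    print(n,*tri([(s,S(a)),(t,T(b))]))
    z=.062 if 'fr' in n else .085
    print("   onz",onz(s,S(a),z),onz(t,T(b),z))
S=lambda u:px(u,300,120,5); T=lambda u:px(u,130,150,3.3)
print("full")
for n,a,b in [("front+x",(542,300),(280,92)),("front-x",(345,278),(298,240)),("back+x",(570,128),(75,112)),("back-x",(388,107),(97,254))]:
    print(n,*tri([(s,S(a)),(t,T(b))]))
print("louvre ends (top row, free end -x; right end +x)")
print(tri([(s,S((68,72))),(t,T((137,540)))]))
print(tri([(s,S((145,78))),(t,T((125,462)))]))
print(tri([(s,S((640,143))),(t,T((73,58)))]))
E
```

```text
bin
front+x [ 0.5713 -0.1116  0.0648] [np.float64(0.13434417039341495), np.float64(0.13434417039330573)]
   onz [ 0.5701 -0.1096  0.062 ] [ 0.5716 -0.1117  0.062 ]
front-x [ 0.4804 -0.153   0.0637] [np.float64(0.07815976103776083), np.float64(0.0781597610377091)]
   onz [ 0.4796 -0.1518  0.062 ] [ 0.4803 -0.1532  0.062 ]
back+x [0.5148 0.0068 0.0879] [np.float64(0.4352257582494922), np.float64(0.43522575824947707)]
   onz [0.5139 0.0095 0.085 ] [0.5145 0.0067 0.085 ]
back-x [ 0.4259 -0.0354  0.0867] [np.float64(0.15999923282652131), np.float64(0.15999923282650924)]
   onz [ 0.4248 -0.0341  0.085 ] [ 0.4259 -0.0353  0.085 ]
full
front+x [0.7217 0.191  0.2433] [np.float64(3.1981068950188516), np.float64(3.1981068950189253)]
front-x [0.6188 0.178  0.2375] [np.float64(2.5399349123065984), np.float64(2.5399349123068657)]
back+x [0.7007 0.3232 0.2643] [np.float64(0.13236051686374015), np.float64(0.13236051686381536)]
back-x [0.6025 0.3044 0.2656] [np.float64(1.673638307574804), np.float64(1.6736383075748869)]
louvre ends (top row, free end -x; right end +x)
(array([0.4145, 0.2762, 0.2597]), [np.float64(1.0847868459271643), np.float64(1.0847868459270784)])
(array([0.4635, 0.2825, 0.2642]), [np.float64(1.8614953529514184), np.float64(1.8614953529513971)])
(array([0.739 , 0.3269, 0.2617]), [np.float64(0.4207989927594298), np.float64(0.4207989927594821)])
```

```bash
python3 - <<'E'
from h import *
np.set_printoptions(precision=4,suppress=True)
w=get_image("wrist");st=get_state();R=Rot(st["ee_rot"]);p=st["position"]
K,Rc,t=cam(w);c=-Rc.T@t
print("cam in tool",R.T@(c-p),"axes in tool (cols)",(R.T@Rc.T))
print(R)
def to(target,yaw_y):
    y=np.array([np.cos(yaw_y),np.sin(yaw_y),0]);z=np.array([0,0,-1.]);x=np.cross(y,z)
    from scipy.spatial.transform import Rotation as r
    G=np.column_stack([x,y,z]); return R.T@(np.array(target)-p)*1000, r.from_matrix(R.T@G).as_rotvec(degrees=True)
for d in ([.194,.541,.45],[0.50,-.12,.40],[.5258,-.1323,.30]):
    print(d,to(d,np.radians(-65.6)),to(d,np.radians(114.4)))
E
```

```text
cam in tool [ 0.0811  0.0003 -0.1227] axes in tool (cols) [[ 0.0009 -0.9501 -0.3118]
 [ 1.      0.0009 -0.0001]
 [ 0.0004 -0.3118  0.9501]]
[[-0.9411  0.338  -0.0002]
 [ 0.338   0.9411 -0.0005]
 [ 0.0001 -0.0005 -1.    ]]
[0.194, 0.541, 0.45] (array([   0.2925,   -0.2462, -199.9808]), array([ -0.0184,   0.0333, 135.8426])) (array([   0.2925,   -0.2462, -199.9808]), array([ -0.0267,  -0.0148, -44.1574]))
[0.5, -0.12, 0.4] (array([-511.1407, -518.8688, -149.745 ]), array([ -0.0184,   0.0333, 135.8426])) (array([-511.1407, -518.8688, -149.745 ]), array([ -0.0267,  -0.0148, -44.1574]))
[0.5258, -0.1323, 0.3] (array([-539.586 , -521.6718,  -49.7453]), array([ -0.0184,   0.0333, 135.8426])) (array([-539.586 , -521.6718,  -49.7453]), array([ -0.0267,  -0.0148, -44.1574]))
```

```bash
python3 -m jog '[0,0,-60,0,0,0, 0,0,-120,0,0,0, 0,0,-180,0,0,0, -20,-20,-200,0,0,-4, -60,-60,-200,0,0,-8, -102,-102,-200,0,0,-12, -144,-144,-200,0,0,-18, -186,-186,-200,0,0,-24, -228,-228,-200,0,0,-30, -270,-270,-200,0,0,-36]' 0
```

```text
clock: 1.55
position: [0.3576, 0.194, 0.4505]
ee_rot: [0.001, -0.143, 0.99, 0.0]
contact_force: [1.5, 0.3, -0.4]
width: 0.0858
```

```bash
cat >> h.py <<'E'
def goto(target,yawdeg,st=None):
    from scipy.spatial.transform import Rotation as r
    st=st or get_state();R=Rot(st["ee_rot"]);p=st["position"]
    a=np.radians(yawdeg);y=np.array([np.cos(a),np.sin(a),0]);z=np.array([0,0,-1.]);x=np.cross(y,z)
    G=np.column_stack([x,y,z]); return np.round(R.T@(np.array(target)-p)*1000,1), np.round(r.from_matrix(R.T@G).as_rotvec(degrees=True),2)
E
python3 - <<'E'
from h import *
print(get_state()["qpos"])
print(goto([.5258,-.1323,.26],114.4)); print(goto([.5258,-.1323,.2],114.4))
E
```

```text
[ 3.25743792e-01 -3.79665969e-02  1.39591158e+00  4.19342291e-05
  1.78252174e+00 -1.53242534e+00]
(array([ -68.6, -360.7,  190.5]), array([ 0.  ,  0.06, -7.93]))
(array([ -68.6, -360.7,  250.5]), array([ 0.  ,  0.06, -7.93]))
```

```bash
python3 -m jog '[-10,-50,20,0,0,-2, -20,-100,45,0,0,-5, -30,-150,70,0,0,-8, -40,-200,100,0,0,-8, -50,-250,130,0,0,-8, -60,-300,160,0,0,-8, -68.6,-345,185,0,0,-8, -68.6,-360.7,190,0,0,-8, -68.6,-360.7,190,0,0,-8]' 0
python3 - <<'E'
from h import *
w=get_image("wrist");cv2.imwrite("pics/w1.png",w["frame"][:,:,::-1])
import pickle;pickle.dump((w,get_state()),open("w1.pkl","wb"));print(get_state())
E
```

```text
clock: 2.68
position: [0.5238, -0.1316, 0.26]
ee_rot: [-0.0, -0.209, 0.978, 0.001]
contact_force: [-0.7, -0.1, -0.2]
width: 0.0857
{'clock': 2.725, 'qpos': array([-3.74157636e-01,  2.17114689e-01,  1.56014994e+00,  9.20807063e-04,
        1.36456616e+00, -2.36789865e+00]), 'qd': array([ 0.02264599, -0.02160104,  0.00159958,  0.00111417,  0.00102976,
        0.00136695]), 'effort': array([-8.60690251e-01, -3.66886890e+01, -2.44997281e+01, -9.63861309e-02,
       -8.40262254e-02, -1.06715973e-02]), 'position': array([ 0.52377914, -0.13077119,  0.26077215]), 'ee_rot': array([ 1.49849798e-04, -2.09807419e-01,  9.77742619e-01,  4.41356455e-04]), 'contact_force': array([-0.74288964,  0.10715179,  0.16946407]), 'moment': array([ 0.02683362, -0.00912088,  0.03137363]), 'width': 0.08565117106294179}
```

View pics/w1.png

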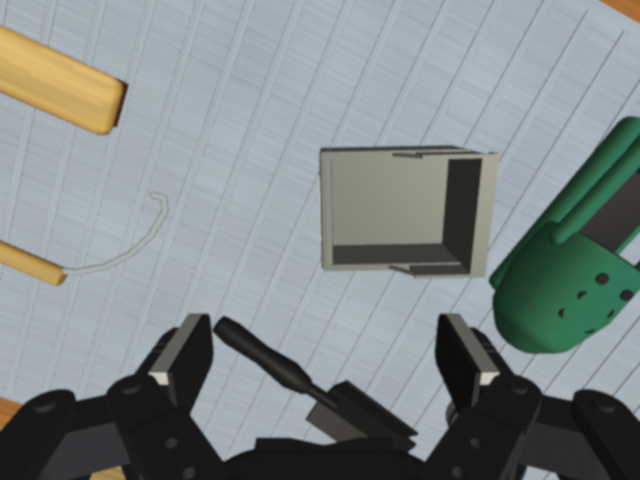

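```bash
python3 - <<'E'
from h import *
import pickle
np.set_printoptions(precision=4,suppress=True)
w,st=pickle.load(open("w1.pkl","rb"))
crop(w,310,140,190,145,4,"w1c.png")
a=onz(w,(320,149),.062);b=onz(w,(323,270),.062);c=onz(w,(497,153),.085);d=onz(w,(485,277),.085)
print(a,b,c,d,np.linalg.norm(a-b),np.linalg.norm(c-d),np.linalg.norm((c+d-a-b)/2)); print(np.degrees(np.arctan2(*(a-b)[1::-1])),np.degrees(np.arctan2(*(c-d)[1::-1])))
E
```

```text
[ 0.4762 -0.1549  0.062 ] [ 0.5715 -0.1095  0.062 ] [ 0.4224 -0.0328  0.085 ] [0.5132 0.0125 0.085 ] 0.10558158657836923 0.10151291097888987 0.13629014332185516
-154.50885275136247 -153.47752588938891
```

View pics/w1c.png

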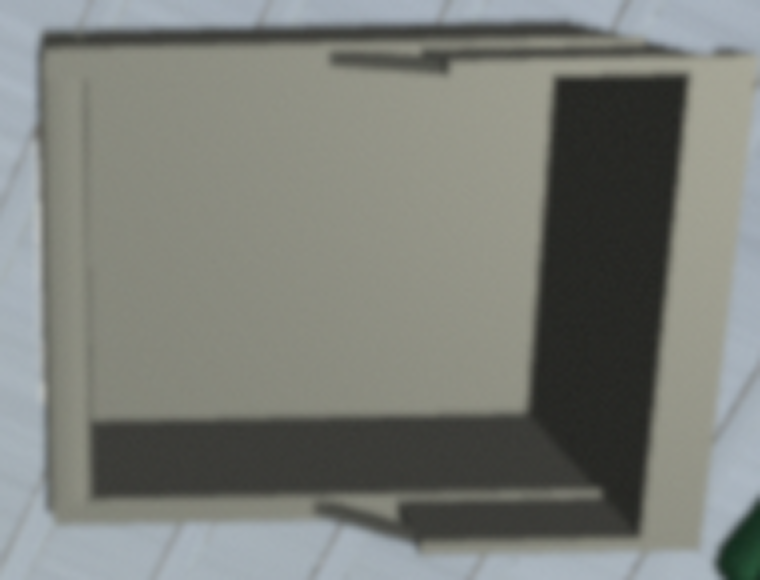

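```bash
python3 - <<'E'
from h import *
import pickle
np.set_printoptions(precision=4,suppress=True)
w,st=pickle.load(open("w1.pkl","rb"))
P=lambda u:((u[0]+.5)/4-.5+310,(u[1]+.5)/4-.5+140)
a=onz(w,P((43,45)),.062);b=onz(w,P((53,520)),.062);c=onz(w,P((755,58)),.085);d=onz(w,P((700,545)),.085)
i,j=onz(w,P((85,78)),.062),onz(w,P((93,498)),.062)
print(a,b,c,d,np.linalg.norm(a-b),np.linalg.norm(c-d),np.linalg.norm((c+d-a-b)/2))
for v in (b-a,d-c,j-i): print(np.degrees(np.arctan2(v[1],v[0]))+90)
m=(a+b)/2; v=(c+d-a-b)/2; v[2]=0; print("axis yaw",np.degrees(np.arctan2(v[1],v[0]))); v/=np.linalg.norm(v)
g=m+v*.005; print("grip",g, "inner wall dist",(i-m)@v)
print(goto([g[0],g[1],.042],114.8,st),st["position"])
E
```

```text
[ 0.4775 -0.1541  0.062 ] [ 0.5713 -0.1098  0.062 ] [ 0.4227 -0.0314  0.085 ] [0.5125 0.0117 0.085 ] 0.10372947587071893 0.09961105823606867 0.13655330410843292
115.28730955623328
115.64706254051768
115.64554332440575
axis yaw 114.94332907580413
grip [ 0.5223 -0.1274  0.062 ] inner wall dist 0.008139124593708406
(array([  0.1,   3.5, 218.8]), array([ 0.05,  0.03, -0.58])) [ 0.5238 -0.1308  0.2608]
```

```bash
python3 - <<'E'
from h import *
print(goto([.523,-.1276,.042],115.1))
E
python3 -m jog '[-0.3,3.5,40,0,0,-0.9, -0.3,3.5,90,0,0,-0.9, -0.3,3.5,140,0,0,-0.9, -0.3,3.5,180,0,0,-0.9, -0.3,3.5,205,0,0,-0.9, -0.3,3.5,218,0,0,-0.9, -0.3,3.5,218,0,0,-0.9]' 0
python3 - <<'E'
from h import *
print(goto([.523,-.1276,.042],115.1))
w=get_image("wrist");cv2.imwrite("pics/w2.png",w["frame"][:,:,::-1])
E
```

```text
(array([ -0.5,   3. , 218.8]), array([ 0.05,  0.03, -0.88]))
clock: 3.6
position: [0.5229, -0.1271, 0.0428]
ee_rot: [0.0, -0.218, 0.976, 0.0]
contact_force: [-0.5, -0.3, 0.2]
width: 0.0849
(array([ 0.1, -0.5,  0.8]), array([0.  , 0.02, 0.11]))
```

View pics/w2.png

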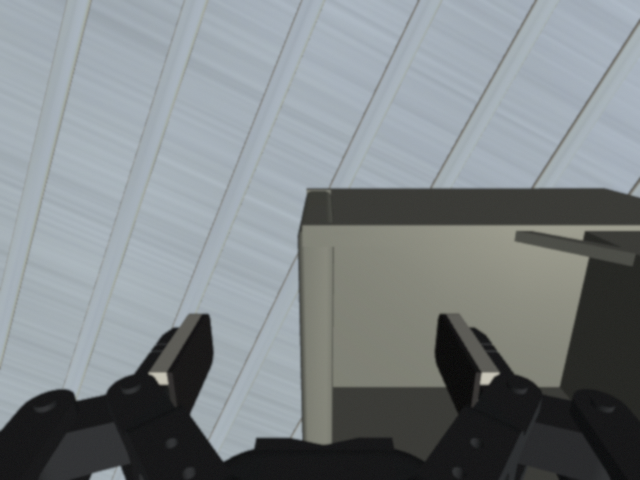

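```bash
python3 -m jog '[0,-1,0.5,0,0,0, 0,-1,0.5,0,0,0, 0,-1,0.5,0,0,0, 0,-1,0.5,0,0,0, 0,-1,0.5,0,0,0, 0,-1,0.5,0,0,0]' 1 90
python3 -m jog '[0,0,0,0,0,0, 0,0,0,0,0,0]'
python3 - <<'E'
from h import *
s=get_state();print(s)
E
```

```text
clock: 4.4
position: [0.5235, -0.1291, 0.0421]
ee_rot: [0.0, -0.218, 0.976, -0.0]
contact_force: [-0.8, -1.7, 4.2]
width: 0.0088
clock: 4.65
position: [0.5234, -0.1291, 0.0421]
ee_rot: [0.0, -0.218, 0.976, -0.0]
contact_force: [-1.1, -0.9, 5.0]
width: 0.0092
{'clock': 4.65, 'qpos': array([-3.70767428e-01,  4.22471299e-01,  1.86993463e+00, -1.15208749e-04,
        8.48552271e-01, -2.38040812e+00]), 'qd': array([ 0.00051259, -0.00120611,  0.00011417, -0.00086632,  0.00136251,
        0.0018207 ]), 'effort': array([ 5.32716550e-01, -3.99359071e+01, -1.58751422e+01,  2.54270257e-01,
       -1.90235325e-01,  1.28280977e-02]), 'position': array([ 0.52344991, -0.1290617 ,  0.04211487]), 'ee_rot': array([ 2.39504324e-04, -2.17702837e-01,  9.76015047e-01, -2.12464084e-04]), 'contact_force': array([-1.08690712, -0.93940836,  5.00177918]), 'moment': array([-0.09638003,  0.13165249,  0.03338091]), 'width': 0.009204172797965229}
```

```bash
python3 -m jog '[0,0,-20,0,0,0, 0,0,-60,0,0,0, 0,0,-120,0,0,0, 0,0,-180,0,0,0, 0,0,-240,0,0,0, -10,30,-290,0,0,0, -30,80,-320,0,0,-3, -50,130,-350,0,0,-8, -68,180,-370,0,0,-13, -85,225,-375,0,0,-19]'
python3 -m jog '[-5,20,0,0,0,-3, -12,36,0,0,0,-6, -12,36,0,0,0,-6, -12,36,0,0,0,-6, -12,36,0,0,0,-6]'
python3 - <<'E'
from h import *
import pickle
w=get_image("wrist");st=get_state();s=get_image("scene");cv2.imwrite("pics/w3.png",w["frame"][:,:,::-1]);cv2.imwrite("pics/s3.png",s["frame"][:,:,::-1]);pickle.dump((w,st,s),open("w3.pkl","wb"));print(st)
E
```

```text
clock: 5.9
position: [0.5045, 0.1128, 0.4175]
ee_rot: [0.001, -0.378, 0.926, -0.0]
contact_force: [0.6, 0.7, -2.3]
width: 0.009
clock: 6.52
position: [0.4885, 0.1441, 0.4166]
ee_rot: [-0.0, -0.423, 0.906, -0.0]
contact_force: [-0.2, 0.1, -2.7]
width: 0.0092
{'clock': 6.575, 'qpos': array([ 1.50486522e-01,  1.26102950e-01,  1.30067547e+00, -2.38558064e-04,
        1.71494412e+00, -2.29377913e+00]), 'qd': array([ 0.00360009, -0.00131307, -0.00181816,  0.00157311,  0.00331901,
       -0.0017199 ]), 'effort': array([ 8.69115628e-02, -3.49335229e+01, -2.68755949e+01,  6.98625133e-02,
        6.36267127e-02,  2.63487200e-04]), 'position': array([0.48846641, 0.14417838, 0.41666173]), 'ee_rot': array([-9.56337353e-05, -4.22967358e-01,  9.06144909e-01, -9.49019605e-05]), 'contact_force': array([-0.46942452,  0.05016975, -2.71537887]), 'moment': array([-0.06258019, -0.00203639, -0.00945492]), 'width': 0.008813364746082679}
```

View pics/w3.png

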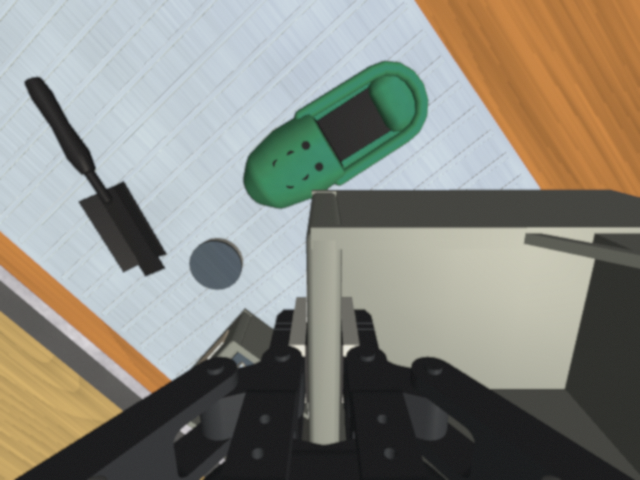

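View pics/s3.png

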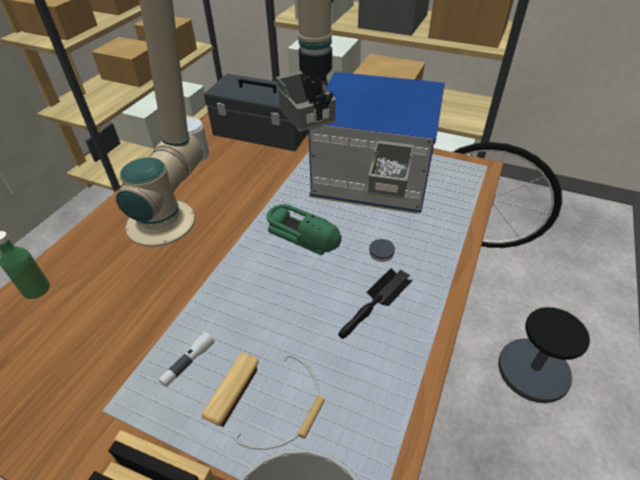

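```bash
python3 - <<'E'
from h import *
print(goto([.56,.26,.42],99))
E
```

```text
(array([-134.7,   19.4,   -3.3]), array([-1.000e-02, -1.000e-02,  4.106e+01]))
```

```bash
python3 -m jog '[-20,3,-10,0,0,7, -50,8,-10,0,0,15, -80,12,-10,0,0,23, -110,16,-10,0,0,31, -130,19,-8,0,0,38, -134.7,19.4,-3.3,0,0,41, -134.7,19.4,-3.3,0,0,41, -134.7,19.4,-3.3,0,0,41]'
python3 - <<'E'
from h import *
import pickle
w=get_image("wrist");st=get_state();t=get_image("top");cv2.imwrite("pics/w4.png",w["frame"][:,:,::-1]);pickle.dump((w,st,t),open("w4.pkl","wb"));print(st['position'],st['ee_rot'],goto([.56,.26,.42],99,st))
E
```

```text
clock: 7.62
position: [0.5596, 0.2604, 0.4203]
ee_rot: [-0.0, -0.08, 0.997, -0.0]
contact_force: [-0.2, -0.4, -1.6]
width: 0.009
[0.55949956 0.26040164 0.4204936 ] [ 1.84390320e-04 -7.96628554e-02  9.96821847e-01  7.08545919e-06] (array([-0.4, -0.5,  0.5]), array([-0.  ,  0.02,  0.14]))
```

View pics/w4.png

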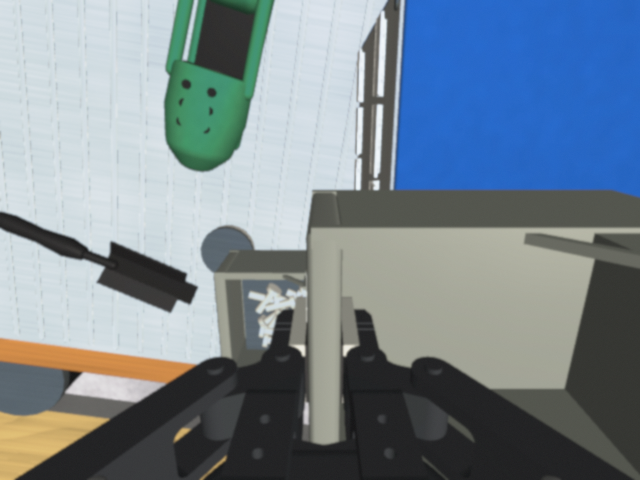

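```bash
python3 - <<'E'
from h import *
import pickle
w,st,t=pickle.load(open("w4.pkl","rb"))
crop(w,340,0,80,195,3.8,"w4a.png"); crop(w,205,225,130,150,5,"w4b.png")
E
```

```text
(no output)
```

View pics/w4a.png

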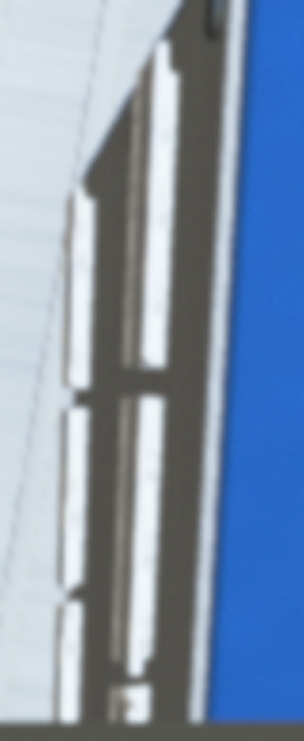

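View pics/w4b.png

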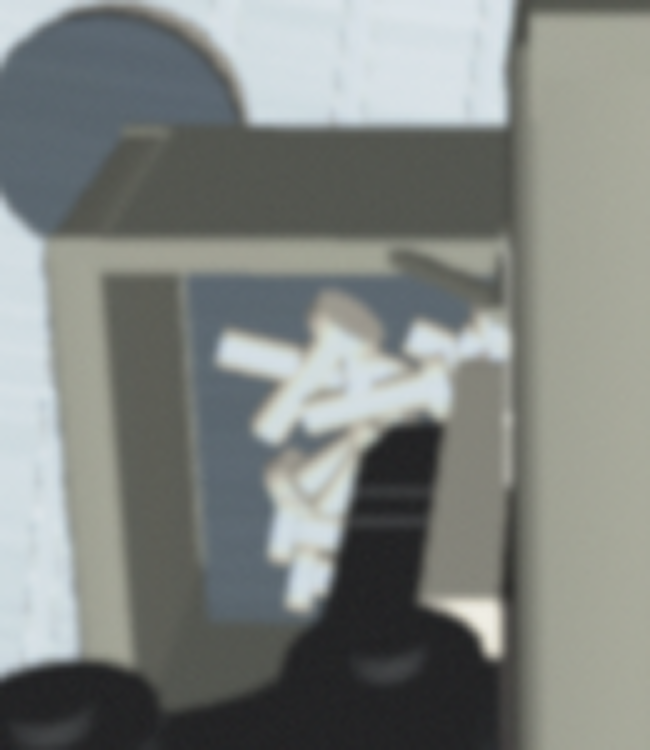

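```bash
python3 - <<'E'
from h import *
import pickle
np.set_printoptions(precision=4,suppress=True)
w,st,t=pickle.load(open("w4.pkl","rb"))
P=lambda u:((u[0]+.5)/3.8-.5+340,(u[1]+.5)/3.8-.5)
Q=lambda u:((u[0]+.5)/5-.5+205,(u[1]+.5)/5-.5+225)
def line(a,b,z,n):
    a=onz(w,a,z);b=onz(w,b,z);v=b-a;print(n,a,b,"yaw",np.degrees(np.arctan2(v[1],v[0])),"len",np.linalg.norm(v))
line(P((179,70)),P((152,670)),.262,"louvre right edge")
line(P((152,70)),P((128,670)),.262,"louvre left edge")
line(P((170,45)),P((152,367)),.262,"louvre1")
line(P((155,400)),P((140,675)),.262,"louvre2")
line(P((248,0)),P((208,722)),.30,"lock top"); line(P((232,0)),P((192,722)),.30,"lock top left of white")
line(Q((48,238)),Q((510,238)),.242,"full side")
line(Q((48,238)),Q((85,655)),.242,"full front")
line((308,228),(304.5,440),st['position'][2]+.02,"held front wall")
line((342,250),(342,440),st['position'][2]+.02,"held front wall inner")
E
```

```text
louvre right edge [0.4161 0.279  0.262 ] [0.516  0.2951 0.262 ] yaw 9.191495658903982 len 0.10117314391208596
louvre left edge [0.4168 0.2745 0.262 ] [0.5167 0.2906 0.262 ] yaw 9.187617110198516 len 0.10117300258982968
louvre1 [0.4127 0.2767 0.262 ] [0.463  0.2841 0.262 ] yaw 8.360583644140581 len 0.05079878227549057
louvre2 [0.4683 0.2857 0.262 ] [0.5173 0.2931 0.262 ] yaw 8.501495335357909 len 0.04948370006918425
lock top [0.4144 0.2827 0.3   ] [0.518  0.2997 0.3   ] yaw 9.308072066156004 len 0.10507524429096911
lock top left of white [0.4147 0.2805 0.3   ] [0.5185 0.2971 0.3   ] yaw 9.114154863316573 len 0.10507506664861448
full side [0.6198 0.1778 0.242 ] [0.6074 0.2544 0.242 ] yaw 99.19525398192492 len 0.07757024570438949
full front [0.6198 0.1778 0.242 ] [0.7005 0.1904 0.242 ] yaw 8.855147280318352 len 0.08166213110899719
held front wall [0.5101 0.2488 0.4405] [0.5834 0.2585 0.4405] yaw 7.567867908532364 len 0.07398030433167002
held front wall inner [0.5149 0.2591 0.4405] [0.5814 0.2709 0.4405] yaw 10.041265760967931 len 0.0675282272810834
```

```bash
python3 -m jog '[5,-40,0,0,0,0, 15,-85,5,0,0,0, 30,-112,30,0,0,0, 39,-112,75,0,0,0, 39,-112,125,0,0,0, 39,-110,165,0,0,0, 39,-105,180,0,0,0, 39,-105,180,0,0,0, 39,-105,180,0,0,0]'
cat >> h.py <<'E'
YW=np.radians(9.15); EV=np.array([np.cos(YW),np.sin(YW),0]); NV=np.array([-np.sin(YW),np.cos(YW),0])
def rep():
    st=get_state();p=st["position"];f=st["contact_force"];R=Rot(st["ee_rot"])
    print("t %.2f s %.4f n %.4f z %.4f yaw %.2f tilt %s | Fs %.1f Fn %.1f Fz %.1f | M(tool) %s Mworld %s w %.4f"%(st["clock"],p@EV,p@NV,p[2],np.degrees(np.arctan2(R[1,1],R[0,1])),np.round(np.degrees(R[2,:2]),2),f@EV,f@NV,f[2],np.round(R.T@st["moment"],2),np.round(st["moment"],2),st["width"]))
E
python3 -c "
from h import *
rep()
t=get_image('top');s=get_image('scene');crop(t,130,150,160,120,5,'t5.png');crop(s,280,110,160,110,5,'s5.png')
rep()"
```

```text
clock: 8.85
position: [0.5391, 0.1513, 0.2421]
ee_rot: [0.002, -0.08, 0.997, 0.0]
contact_force: [0.4, 0.0, -2.3]
width: 0.009
t 8.85 s 0.5563 n 0.0637 z 0.2421 yaw 99.16 tilt [-0.23 -0.01] | Fs 0.4 Fn -0.1 Fz -2.3 | M(tool) [ 0.07 -0.    0.02] Mworld [-0.07 -0.01 -0.03] w 0.0090
t 8.95 s 0.5561 n 0.0636 z 0.2420 yaw 99.15 tilt [-0.22 -0.  ] | Fs 0.3 Fn 0.2 Fz -1.0 | M(tool) [0.02 0.03 0.04] Mworld [-0.03  0.02 -0.04] w 0.0086
```

View pics/t5.png

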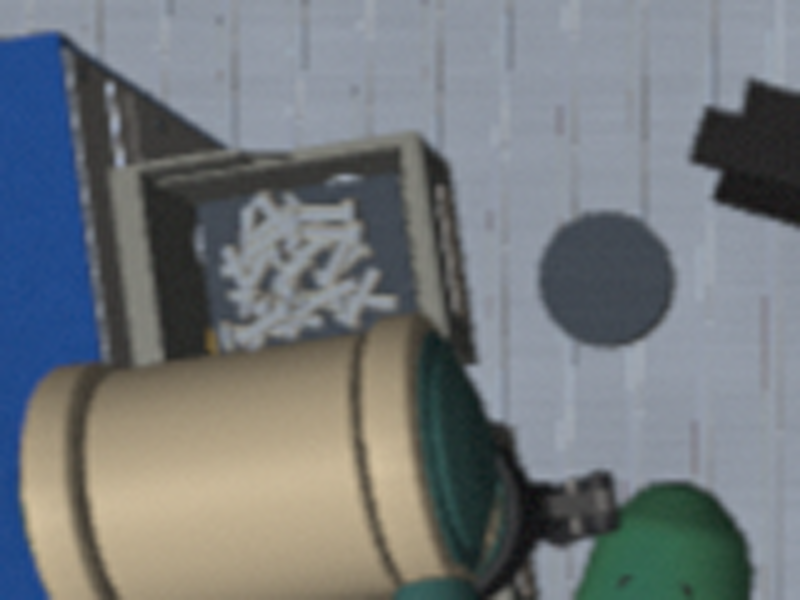

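View pics/s5.png

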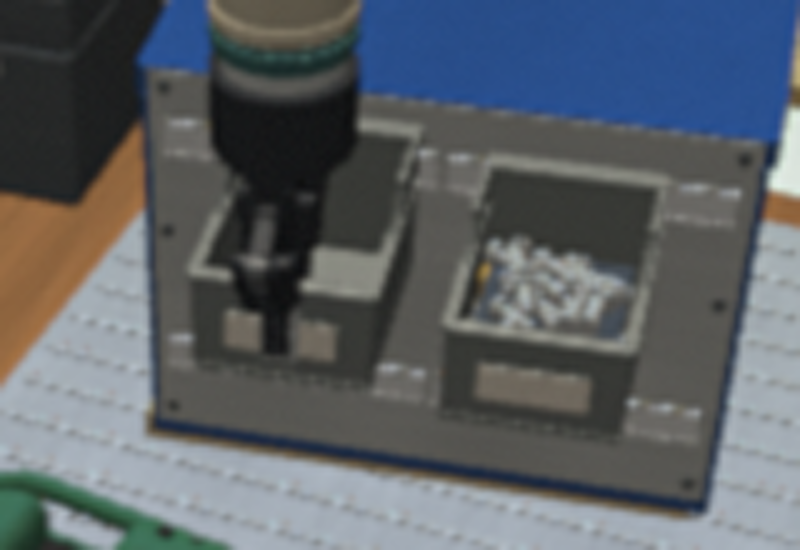

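```bash
python3 - <<'E'
from h import *
np.set_printoptions(precision=4,suppress=True)
s=get_image("scene")
P=lambda u:((u[0]+.5)/5-.5+280,(u[1]+.5)/5-.5+110)
for n,u,nn in [("held front R",(378,297),.0587),("held front L",(190,275),.0587),("held back R",(423,128),.193),("full front L",(445,330),.077),("full front R",(635,350),.077),("full back L",(487,158),.2115),("full back R",(665,178),.2115),("louvre L end",(170,122),.209),("louvre gap",(420,150),.209),("louvre R end",(740,190),.209)]:
    p=onplane(s,P(u),NV*nn,NV); print(n,"s %.4f n %.4f z %.4f"%(p@EV,p@NV,p[2]))
E
```

```text
held front R s 0.6080 n 0.0587 z 0.2663
held front L s 0.5065 n 0.0587 z 0.2636
held back R s 0.6056 n 0.1930 z 0.2857
full front L s 0.6419 n 0.0770 z 0.2375
full front R s 0.7422 n 0.0770 z 0.2419
full back L s 0.6403 n 0.2115 z 0.2598
full back R s 0.7402 n 0.2115 z 0.2614
louvre L end s 0.4548 n 0.2090 z 0.2588
louvre gap s 0.6022 n 0.2090 z 0.2611
louvre R end s 0.7817 n 0.2090 z 0.2614
```

```bash
python3 -m jog '[0,4,1,0,0,0, 0,9,2,0,0,0, 0,13,3,0,0,0, 0,15,3,0,0,0, 0,15,3,0,0,0]'; python3 -c "
from h import *
rep()"; python3 -m jog '[0,0.7,0,0,0,0, 0,1.4,0,0,0,0, 0,2,0,0,0,0, 0,2,0,0,0,0]'; python3 -c "
from h import *
rep()"
```

```text
clock: 9.62
position: [0.5353, 0.1661, 0.2371]
ee_rot: [-0.0, -0.08, 0.997, 0.0]
contact_force: [-0.6, -1.3, -1.7]
width: 0.0089
t 9.62 s 0.5549 n 0.0788 z 0.2371 yaw 99.17 tilt [0. 0.] | Fs -0.8 Fn -1.2 Fz -1.7 | M(tool) [ 0.09 -0.02 -0.  ] Mworld [-0.09 -0.03  0.  ] w 0.0089
clock: 10.12
position: [0.535, 0.1679, 0.2371]
ee_rot: [0.0, -0.08, 0.997, 0.0]
contact_force: [0.3, 0.5, -1.0]
width: 0.0095
t 10.12 s 0.5549 n 0.0807 z 0.2371 yaw 99.14 tilt [-0.  0.] | Fs 0.3 Fn 0.4 Fz -1.0 | M(tool) [ 0.08  0.01 -0.03] Mworld [-0.08 -0.01  0.03] w 0.0095
```

```bash
for i in 1 2; do python3 -m jog '[0,0.5,0,0,0,0, 0,1,0,0,0,0, 0,1,0,0,0,0]' >/dev/null; python3 -c "
from h import *
rep()"; done
```

```text
t 10.50 s 0.5549 n 0.0816 z 0.2371 yaw 99.15 tilt [ 0.   -0.01] | Fs -0.3 Fn -0.4 Fz -1.3 | M(tool) [ 0.12 -0.01 -0.02] Mworld [-0.12 -0.03  0.02] w 0.0088
t 10.88 s 0.5547 n 0.0817 z 0.2370 yaw 99.13 tilt [ 0.03 -0.1 ] | Fs -1.1 Fn -4.7 Fz -1.5 | M(tool) [0.65 0.08 0.14] Mworld [-0.65 -0.03 -0.13] w 0.0093
```

```bash
python3 -m jog '[0,0,0,0,0,0.2, 0,0,0,0,0,0.4, 0,0,0,0,0,0.4, 0,0,0,0,0,0.4]' >/dev/null; python3 -c "
from h import *
rep();get_image('top');rep();get_image('top');rep()"
```

```text
t 11.38 s 0.5546 n 0.0817 z 0.2370 yaw 98.79 tilt [ 0.04 -0.11] | Fs -0.9 Fn -4.8 Fz -1.1 | M(tool) [ 0.61  0.15 -0.24] Mworld [-0.63  0.05  0.24] w 0.0087
t 11.43 s 0.5546 n 0.0817 z 0.2370 yaw 98.79 tilt [ 0.04 -0.11] | Fs -1.4 Fn -4.8 Fz -1.7 | M(tool) [ 0.65  0.07 -0.23] Mworld [-0.66 -0.03  0.23] w 0.0086
t 11.47 s 0.5546 n 0.0817 z 0.2370 yaw 98.79 tilt [ 0.04 -0.1 ] | Fs -0.5 Fn -4.8 Fz -1.4 | M(tool) [ 0.58  0.09 -0.23] Mworld [-0.59 -0.    0.23] w 0.0092
```

```bash
python3 -m jog '[0,0,0,0,0,-0.2, 0,0,1,0,0,-0.2, 0,0,2,0,0,-0.2, 0,0,3,0,0,-0.2, 0,0,4,0,0,-0.2, 0,0,4,0,0,-0.2]' >/dev/null; python3 -c "
from h import *
rep();get_image('top');rep()"
```

```text
t 12.22 s 0.5555 n 0.0819 z 0.2338 yaw 98.94 tilt [-0.1  -0.06] | Fs -1.2 Fn -4.7 Fz 0.7 | M(tool) [ 0.38  0.09 -0.08] Mworld [-0.39  0.03  0.08] w 0.0091
t 12.28 s 0.5555 n 0.0818 z 0.2338 yaw 98.94 tilt [-0.1  -0.06] | Fs -0.4 Fn -5.0 Fz 0.4 | M(tool) [ 0.4   0.03 -0.08] Mworld [-0.4  -0.03  0.07] w 0.0091
```

```bash
python3 -m jog '[0,0,1,0,0,0, 0,0,2,0,0,0, 0,0,3,0,0,0, 0,0,4,0,0,0, 0,0,5,0,0,0, 0,0,5,0,0,0]' >/dev/null; python3 -c "
from h import *
rep();get_image('top');rep()"
```

```text
t 13.03 s 0.5557 n 0.0819 z 0.2289 yaw 98.94 tilt [-0.13 -0.06] | Fs -0.3 Fn -5.4 Fz 1.4 | M(tool) [ 0.43  0.02 -0.05] Mworld [-0.43 -0.05  0.05] w 0.0088
t 13.07 s 0.5557 n 0.0819 z 0.2289 yaw 98.94 tilt [-0.13 -0.06] | Fs 0.8 Fn -4.8 Fz 0.2 | M(tool) [ 0.37  0.02 -0.08] Mworld [-0.37 -0.04  0.08] w 0.0088
```

```bash
for i in 1 2; do python3 -m jog '[0,0,1,0,0,0, 0,0,2,0,0,0, 0,0,3,0,0,0, 0,0,3,0,0,0]' >/dev/null; python3 -c "
from h import *
rep();get_image('top');rep()"; done
```

```text
t 13.57 s 0.5558 n 0.0818 z 0.2259 yaw 98.94 tilt [-0.14 -0.06] | Fs 0.3 Fn -4.7 Fz 0.9 | M(tool) [ 0.4   0.02 -0.06] Mworld [-0.4  -0.04  0.06] w 0.0095
t 13.62 s 0.5557 n 0.0819 z 0.2259 yaw 98.94 tilt [-0.14 -0.06] | Fs 0.1 Fn -4.1 Fz 0.0 | M(tool) [ 0.38  0.02 -0.08] Mworld [-0.38 -0.03  0.08] w 0.0085
t 14.12 s 0.5558 n 0.0819 z 0.2229 yaw 98.95 tilt [-0.13 -0.06] | Fs -0.3 Fn -5.1 Fz 1.6 | M(tool) [ 0.37  0.   -0.03] Mworld [-0.37 -0.05  0.03] w 0.0092
t 14.18 s 0.5557 n 0.0819 z 0.2229 yaw 98.94 tilt [-0.13 -0.06] | Fs -0.6 Fn -5.5 Fz 0.5 | M(tool) [ 0.41  0.01 -0.02] Mworld [-0.4  -0.05  0.02] w 0.0090
```

```bash
for i in 1 2; do python3 -m jog '[0,0,1,0,0,0, 0,0,2,0,0,0, 0,0,2,0,0,0]' >/dev/null; python3 -c "
from h import *
rep();get_image('top');rep()"; done
```

```text
t 14.55 s 0.5558 n 0.0819 z 0.2208 yaw 98.94 tilt [-0.13 -0.06] | Fs 0.0 Fn -4.4 Fz 0.8 | M(tool) [ 0.37 -0.05 -0.02] Mworld [-0.35 -0.1   0.02] w 0.0092
t 14.60 s 0.5558 n 0.0819 z 0.2209 yaw 98.94 tilt [-0.14 -0.06] | Fs -1.1 Fn -5.0 Fz 1.5 | M(tool) [ 0.39 -0.06 -0.07] Mworld [-0.37 -0.12  0.07] w 0.0091
t 14.97 s 0.5558 n 0.0820 z 0.2194 yaw 98.94 tilt [-0.16 -0.04] | Fs 0.1 Fn -4.9 Fz 2.6 | M(tool) [ 0.21  0.09 -0.07] Mworld [-0.22  0.06  0.07] w 0.0089
t 15.03 s 0.5558 n 0.0819 z 0.2194 yaw 98.94 tilt [-0.16 -0.04] | Fs -0.3 Fn -5.8 Fz 4.0 | M(tool) [ 0.16  0.12 -0.12] Mworld [-0.18  0.1   0.12] w 0.0092
```

```bash
python3 -m jog '[0,-1,0,0,0,0, 0,-2,0,0,0,0, 0,-3,0,0,0,0, 0,-4,0,0,0,0, 0,-4,0,0,0,0]' >/dev/null; python3 -c "
from h import *
rep();get_image('top');rep()"
```

```text
t 15.65 s 0.5554 n 0.0805 z 0.2188 yaw 98.93 tilt [-0.1   0.22] | Fs -0.1 Fn 3.8 Fz 6.2 | M(tool) [-1.18  0.12 -0.05] Mworld [1.15 0.3  0.05] w 0.0093
t 15.70 s 0.5554 n 0.0805 z 0.2188 yaw 98.93 tilt [-0.1   0.22] | Fs 0.5 Fn 3.0 Fz 5.2 | M(tool) [-1.19  0.1   0.08] Mworld [ 1.16  0.29 -0.08] w 0.0087
```

```bash
python3 -m jog '[0,1.2,-0.4,0,0,0, 0,2.2,-0.7,0,0,0, 0,2.2,-0.7,0,0,0]' >/dev/null; python3 -c "
from h import *
rep();get_image('top');rep()
t=get_image('top');s=get_image('scene');w=get_image('wrist');crop(t,130,150,160,120,5,'t6.png');crop(s,280,110,160,110,5,'s6.png');cv2.imwrite('pics/w6.png',w['frame'][:,:,::-1])
rep()"
```

```text
t 16.07 s 0.5554 n 0.0804 z 0.2192 yaw 98.94 tilt [-0.07 -0.04] | Fs 0.1 Fn -2.2 Fz 5.2 | M(tool) [-0.53  0.01  0.03] Mworld [ 0.52  0.09 -0.03] w 0.0093
t 16.12 s 0.5554 n 0.0804 z 0.2192 yaw 98.93 tilt [-0.07 -0.03] | Fs 0.5 Fn -3.0 Fz 5.8 | M(tool) [-0.4  -0.    0.01] Mworld [ 0.39  0.06 -0.01] w 0.0093
t 16.27 s 0.5554 n 0.0804 z 0.2192 yaw 98.93 tilt [-0.07 -0.03] | Fs 1.4 Fn -2.6 Fz 4.3 | M(tool) [-0.48  0.01  0.04] Mworld [ 0.47  0.08 -0.04] w 0.0089
```

View pics/s6.png

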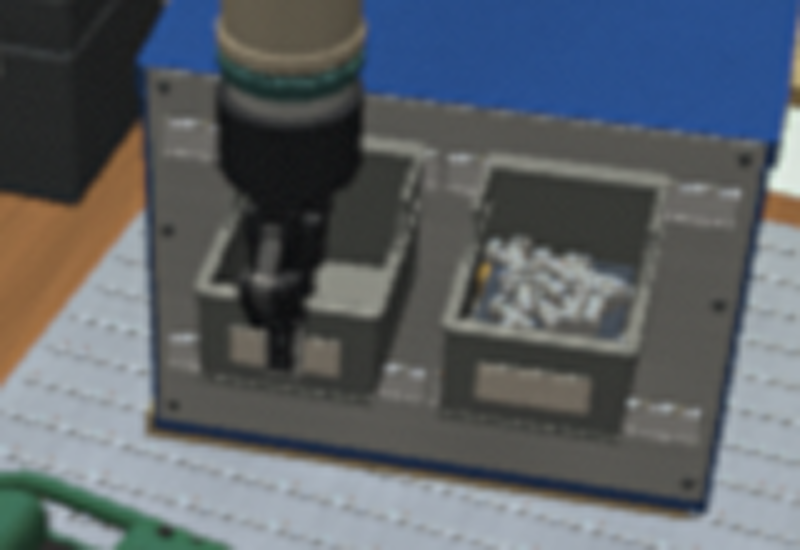

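View pics/w6.png

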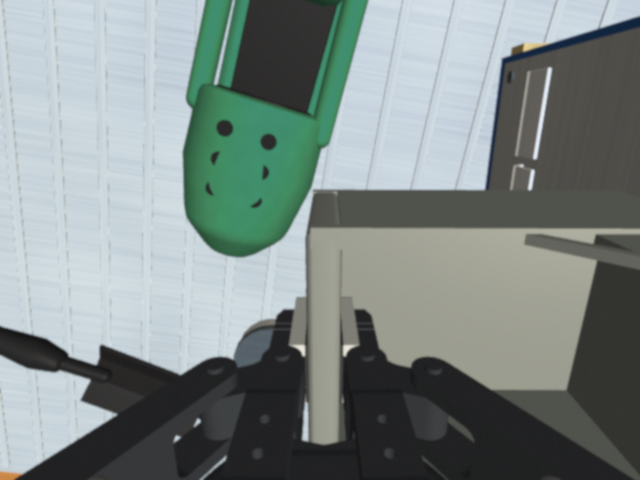

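```bash
python3 -m jog '[0,0,-0.7,0,0,0, -2,0,-0.7,0,0,0, -5,0,-0.7,0,0,0, -8,0,-0.7,0,0,0, -11,0,-0.7,0,0,0, -14,0,-0.7,0,0,0, -14,0,-0.7,0,0,0]' >/dev/null; python3 -c "
from h import *
rep();get_image('top');rep()"
```

```text
t 17.15 s 0.5693 n 0.0810 z 0.2194 yaw 98.94 tilt [-0.02  0.03] | Fs -2.0 Fn 0.8 Fz 3.5 | M(tool) [-0.61  0.31 -0.31] Mworld [0.55 0.4  0.31] w 0.0090
t 17.20 s 0.5693 n 0.0810 z 0.2194 yaw 98.94 tilt [-0.02  0.02] | Fs -1.9 Fn 0.2 Fz 3.6 | M(tool) [-0.59  0.31 -0.31] Mworld [0.54 0.4  0.31] w 0.0089
```

```bash
python3 -m jog '[-3,0,-0.2,0,0,0, -6,0,-0.2,0,0,0, -9,0,-0.2,0,0,0, -12,0,-0.2,0,0,0, -14,0,-0.2,0,0,0, -14,0,-0.2,0,0,0]' >/dev/null; python3 -c "
from h import *
rep();get_image('top');rep()
s=get_image('scene');crop(s,280,110,160,110,5,'s7.png')"
```

```text
t 17.95 s 0.5833 n 0.0806 z 0.2196 yaw 98.93 tilt [-0.03 -0.  ] | Fs -1.0 Fn -0.1 Fz 1.2 | M(tool) [-0.28  0.16 -0.24] Mworld [0.25 0.2  0.24] w 0.0089
t 18.00 s 0.5833 n 0.0806 z 0.2197 yaw 98.93 tilt [-0.04 -0.01] | Fs -0.7 Fn 0.1 Fz 1.3 | M(tool) [-0.25  0.22 -0.14] Mworld [0.21 0.26 0.14] w 0.0087
```

View pics/s7.png

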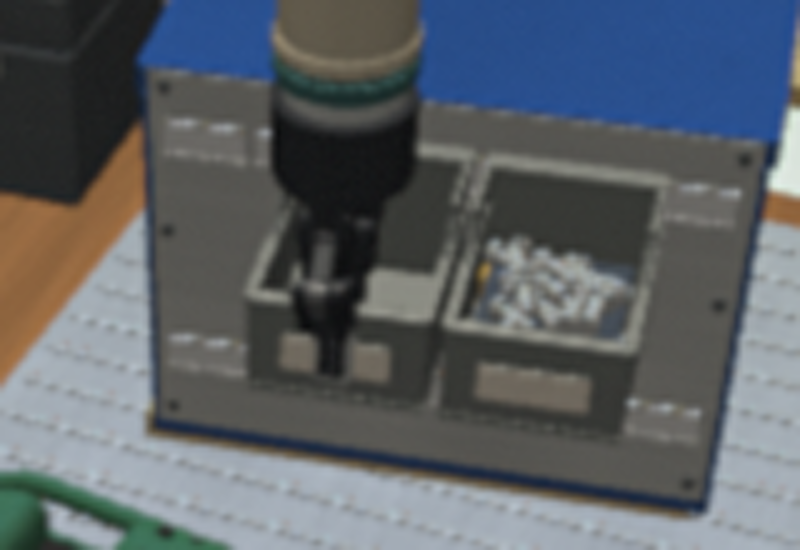

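```bash
python3 -m jog '[-1,0,0,0,0,0, -2,0,0,0,0,0, -3,0,0,0,0,0, -3,0,0,0,0,0]' >/dev/null; python3 -c "
from h import *
rep()"
for i in 1 2; do python3 -m jog '[-0.5,0,0,0,0,0, -1,0,0,0,0,0, -1,0,0,0,0,0]' >/dev/null; python3 -c "
from h import *
rep()"; done
```

```text
t 18.55 s 0.5860 n 0.0808 z 0.2197 yaw 98.94 tilt [-0.01  0.01] | Fs -1.0 Fn -0.0 Fz 1.0 | M(tool) [-0.39  0.18 -0.21] Mworld [0.35 0.24 0.21] w 0.0088
t 18.93 s 0.5870 n 0.0807 z 0.2197 yaw 98.94 tilt [-0.01  0.01] | Fs -1.9 Fn -0.1 Fz 1.2 | M(tool) [-0.33  0.25 -0.2 ] Mworld [0.28 0.3  0.2 ] w 0.0088
t 19.30 s 0.5880 n 0.0807 z 0.2197 yaw 98.95 tilt [-0.01  0.  ] | Fs -1.4 Fn 0.4 Fz 1.6 | M(tool) [-0.27  0.23 -0.2 ] Mworld [0.23 0.27 0.2 ] w 0.0093
```

```bash
for i in 1 2; do python3 -m jog '[-0.5,0,0,0,0,0, -1,0,0,0,0,0, -1,0,0,0,0,0]' >/dev/null; python3 -c "
from h import *
rep()"; done
```

```text
t 19.68 s 0.5890 n 0.0807 z 0.2197 yaw 98.94 tilt [-0.01  0.  ] | Fs -1.5 Fn -0.0 Fz 1.2 | M(tool) [-0.22  0.19 -0.23] Mworld [0.19 0.23 0.23] w 0.0093
t 20.05 s 0.5900 n 0.0807 z 0.2197 yaw 98.94 tilt [-0.01  0.  ] | Fs -1.4 Fn -0.0 Fz 0.3 | M(tool) [-0.23  0.25 -0.2 ] Mworld [0.19 0.28 0.2 ] w 0.0088
```

```bash
for i in 1 2; do python3 -m jog '[-0.4,0,0,0,0,0, -0.8,0,0,0,0,0, -0.8,0,0,0,0,0]' >/dev/null; python3 -c "
from h import *
rep()"; done
```

```text
t 20.43 s 0.5908 n 0.0807 z 0.2197 yaw 98.94 tilt [-0.01  0.01] | Fs -1.6 Fn -0.1 Fz 1.2 | M(tool) [-0.27  0.19 -0.23] Mworld [0.23 0.23 0.23] w 0.0092
t 20.80 s 0.5916 n 0.0807 z 0.2197 yaw 98.94 tilt [-0.01  0.  ] | Fs -1.9 Fn 0.9 Fz 1.0 | M(tool) [-0.26  0.2  -0.17] Mworld [0.23 0.24 0.17] w 0.0092
```

```bash
for i in 1 2; do python3 -m jog '[-0.4,0,0,0,0,0, -0.8,0,0,0,0,0, -0.8,0,0,0,0,0]' >/dev/null; python3 -c "
from h import *
rep()"; done
```

```text
t 21.18 s 0.5919 n 0.0807 z 0.2197 yaw 98.94 tilt [0.04 0.  ] | Fs -3.8 Fn 0.8 Fz 2.2 | M(tool) [-0.27  0.38 -0.21] Mworld [0.21 0.42 0.21] w 0.0091
t 21.55 s 0.5919 n 0.0807 z 0.2197 yaw 98.94 tilt [ 0.14 -0.  ] | Fs -5.7 Fn 0.2 Fz 3.0 | M(tool) [-0.31  0.68 -0.16] Mworld [0.2  0.72 0.16] w 0.0091
```

```bash
python3 -m jog '[-0.4,0,0,0,0,0, -0.8,0,0,0,0,0, -0.8,0,0,0,0,0]' >/dev/null; python3 -c "
from h import *
rep();s=get_image('scene');rep();crop(s,280,110,160,110,5,'s8.png')"
```

```text
t 21.93 s 0.5920 n 0.0807 z 0.2197 yaw 98.95 tilt [ 0.23 -0.  ] | Fs -7.4 Fn -0.1 Fz 3.7 | M(tool) [-0.32  0.8  -0.19] Mworld [0.19 0.84 0.18] w 0.0093
t 21.98 s 0.5920 n 0.0807 z 0.2197 yaw 98.95 tilt [ 0.22 -0.  ] | Fs -8.2 Fn -0.1 Fz 4.7 | M(tool) [-0.31  0.87 -0.17] Mworld [0.17 0.9  0.17] w 0.0090
```

View pics/s8.png

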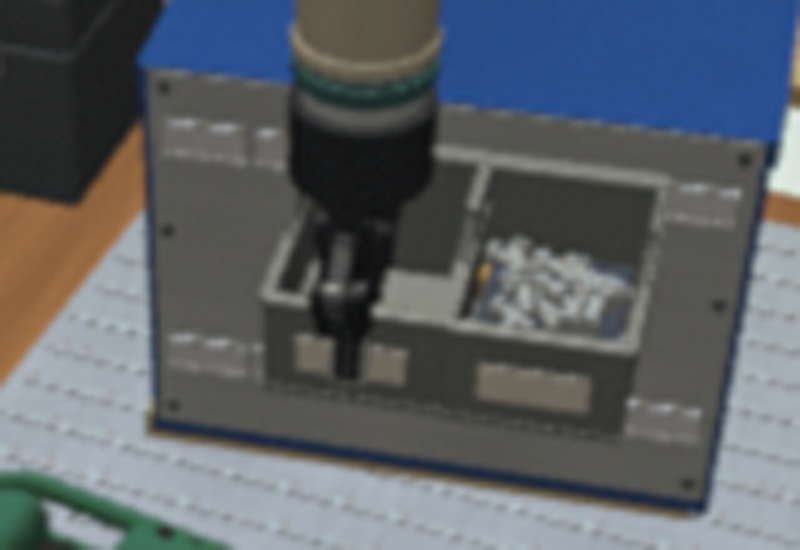

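```bash
python3 -m jog '[-0.4,0,0,0,0,0, -0.8,0,0,0,0,0, -0.9,0,0,0,0,0, -0.9,0,0,0,0,0, -0.9,0,0,0,0,0]' >/dev/null; python3 -c "
from h import *
rep();get_image('top');rep();get_image('top');rep()"
```

```text
t 22.60 s 0.5920 n 0.0807 z 0.2197 yaw 98.96 tilt [ 0.32 -0.01] | Fs -10.2 Fn -0.5 Fz 5.4 | M(tool) [-0.25  1.04 -0.22] Mworld [0.09 1.07 0.21] w 0.0090
t 22.65 s 0.5920 n 0.0807 z 0.2197 yaw 98.95 tilt [ 0.33 -0.01] | Fs -10.4 Fn 0.2 Fz 5.1 | M(tool) [-0.26  1.1  -0.23] Mworld [0.09 1.13 0.23] w 0.0089
t 22.70 s 0.5920 n 0.0807 z 0.2197 yaw 98.96 tilt [ 0.33 -0.01] | Fs -9.7 Fn -0.8 Fz 5.2 | M(tool) [-0.31  0.98 -0.17] Mworld [0.15 1.02 0.17] w 0.0090
```

```bash
python3 -m jog '[-0.4,0,0,0,0,0, -0.4,0,0,0,0,0, -0.4,0,0,0,0,0, -0.4,0,0,0,0,0]' >/dev/null; python3 -c "
from h import *
rep()"; python3 -m jog '[1,0,0,0,0,0, 2,0,0,0,0,0, 3,0,0,0,0,0, 3,0,0,0,0,0]' >/dev/null; python3 -c "
from h import *
rep()"
```

```text
t 23.20 s 0.5920 n 0.0807 z 0.2197 yaw 98.95 tilt [ 0.37 -0.01] | Fs -10.6 Fn -1.4 Fz 5.6 | M(tool) [-0.25  1.13 -0.25] Mworld [0.08 1.15 0.25] w 0.0091
t 23.70 s 0.5920 n 0.0807 z 0.2197 yaw 98.94 tilt [0.03 0.01] | Fs -4.3 Fn -0.1 Fz 1.1 | M(tool) [-0.28  0.55 -0.18] Mworld [0.19 0.58 0.18] w 0.0091
```

Now ease the nose down toward its natural lean, in small steps.

```bash
python3 -m jog '[0.3,0,1,-0.5,0,0, 0.6,0.1,2,-0.9,0,0, 0.6,0.1,2,-0.9,0,0]' >/dev/null; python3 -c "
from h import *
rep()"; python3 -m jog '[0,0.1,1,-0.5,0,0, 0,0.1,1.5,-0.7,0,0, 0,0.1,1.5,-0.7,0,0]' >/dev/null; python3 -c "
from h import *
rep()"
```

```text
t 24.07 s 0.5919 n 0.0810 z 0.2177 yaw 98.92 tilt [-0.03  0.96] | Fs -1.8 Fn 1.4 Fz 1.8 | M(tool) [-0.54  0.39 -0.05] Mworld [0.47 0.47 0.06] w 0.0087
t 24.45 s 0.5919 n 0.0810 z 0.2162 yaw 98.93 tilt [-0.04  1.63] | Fs -1.2 Fn 0.9 Fz 2.1 | M(tool) [-0.53  0.32 -0.08] Mworld [0.48 0.4  0.09] w 0.0089
```

```bash
python3 -m jog '[0,0,0,0,0,0, 0,0,0,0,0,0]' 1 25 >/dev/null; python3 -c "
from h import *
rep()"; python3 -m jog '[0,0,0,0,0,0, 0,0,0,0,0,0, 0,0,0,0,0,0, 0,0,0,0,0,0, 0,0,0,0,0,0]' 0.6 ; python3 -c "
from h import *
rep();s=get_image('scene');rep();crop(s,280,110,160,110,5,'s9.png');w=get_image('wrist');cv2.imwrite('pics/w9.png',w['frame'][:,:,::-1])"
```

```text
t 24.70 s 0.5919 n 0.0810 z 0.2162 yaw 98.94 tilt [-0.04  1.61] | Fs -1.9 Fn 1.0 Fz 2.8 | M(tool) [-0.53  0.16  0.02] Mworld [ 0.5   0.24 -0.02] w 0.0092
clock: 25.32
position: [0.5713, 0.1739, 0.2162]
ee_rot: [-0.001, -0.078, 0.997, 0.014]
contact_force: [-0.5, 0.1, -0.1]
width: 0.0341
t 25.32 s 0.5917 n 0.0809 z 0.2162 yaw 98.94 tilt [-0.01  1.6 ] | Fs -0.4 Fn 0.2 Fz -0.1 | M(tool) [-0.05 -0.02 -0.03] Mworld [ 0.06 -0.01  0.02] w 0.0341
t 25.38 s 0.5916 n 0.0809 z 0.2162 yaw 98.94 tilt [-0.   1.6] | Fs -0.0 Fn 0.6 Fz -0.2 | M(tool) [ 0.03 -0.04  0.01] Mworld [-0.02 -0.04 -0.01] w 0.0342
```

View pics/s9.png

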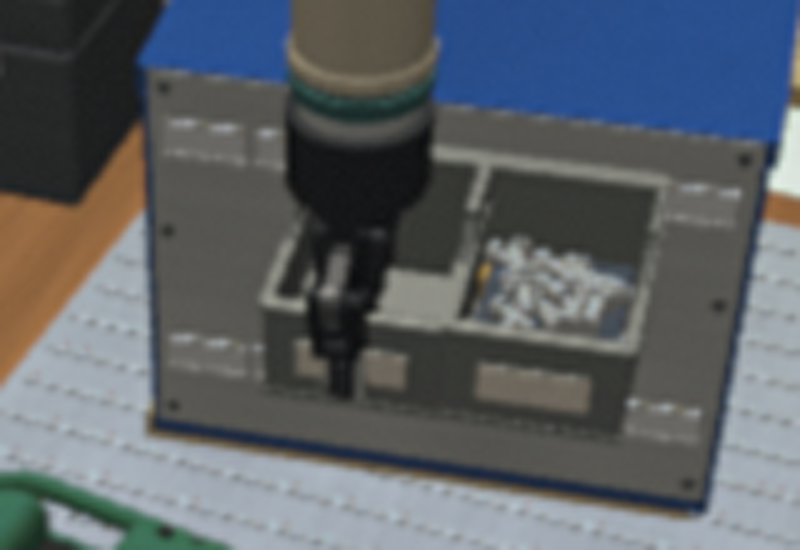

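View pics/w9.png

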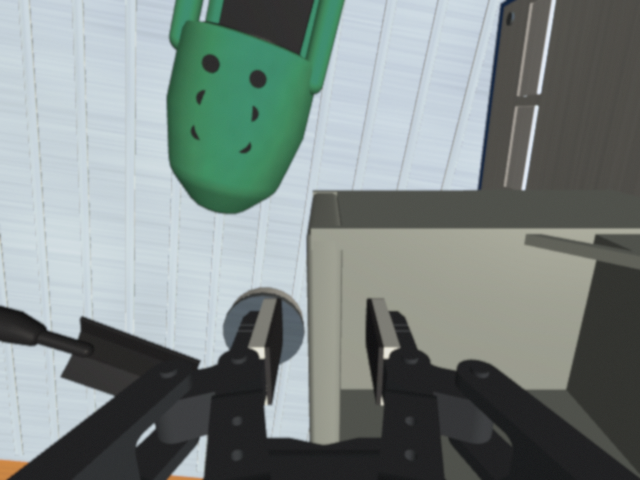

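```bash
python3 -m jog '[0,0,-10,0,0,0, 0,0,-30,0,0,0, 0,0,-60,0,0,0, 0,0,-100,0,0,0, 0,0,-150,0,0,0, 30,-20,-200,0,0,0, 80,-40,-220,0,0,0, 140,-50,-220,0,0,0, 200,-60,-220,0,0,0, 200,-60,-220,0,0,0]'; python3 - <<'E'
from h import *
import pickle
np.set_printoptions(precision=4,suppress=True)
s=get_image('scene');t=get_image('top');rep();crop(s,280,110,160,110,5,'s10.png');crop(t,130,150,160,180,3.3,'t10.png');w=get_image('wrist');cv2.imwrite('pics/w10.png',w['frame'][:,:,::-1])
cv2.imwrite('pics/t10f.png',t['frame'][:,:,::-1])
pickle.dump((s,t,w,get_state()),open("f10.pkl","wb"))
E
```

```text
clock: 26.68
position: [0.3799, 0.0769, 0.4365]
ee_rot: [0.0, -0.077, 0.997, 0.014]
contact_force: [1.0, 0.6, -0.5]
width: 0.0342
t 26.77 s 0.3912 n 0.0155 z 0.4356 yaw 98.92 tilt [-0.2   1.58] | Fs -0.2 Fn -0.1 Fz -0.5 | M(tool) [-0.01 -0.02 -0.02] Mworld [ 0.01 -0.02  0.02] w 0.0340
```

View pics/s10.png

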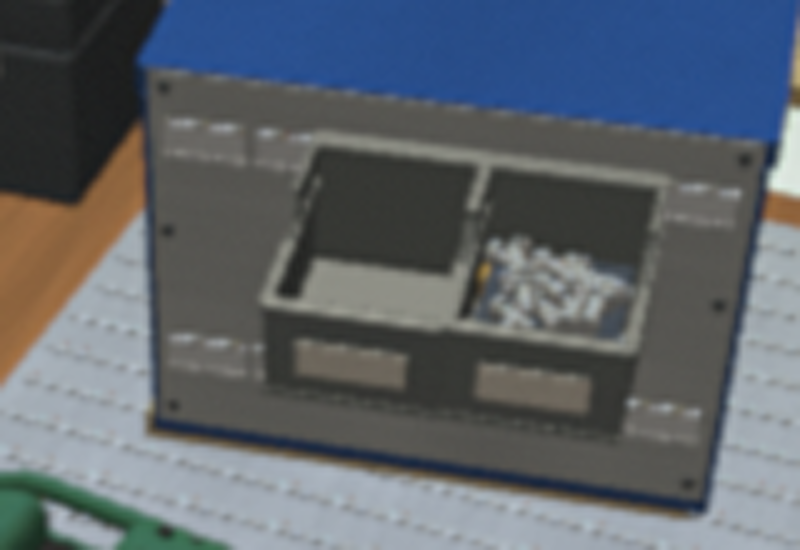

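View pics/t10.png

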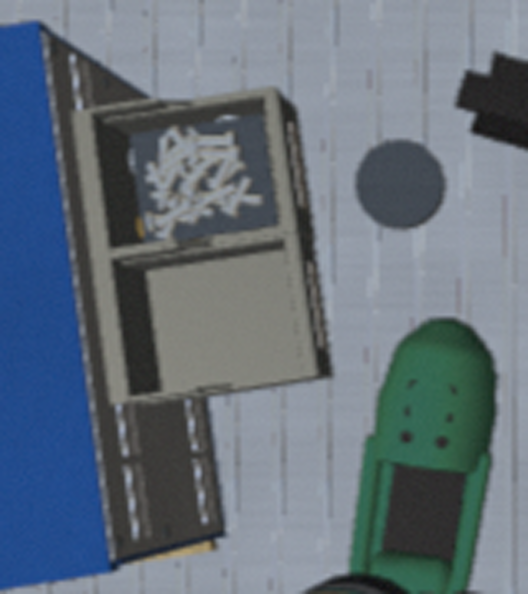

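View pics/t10f.png

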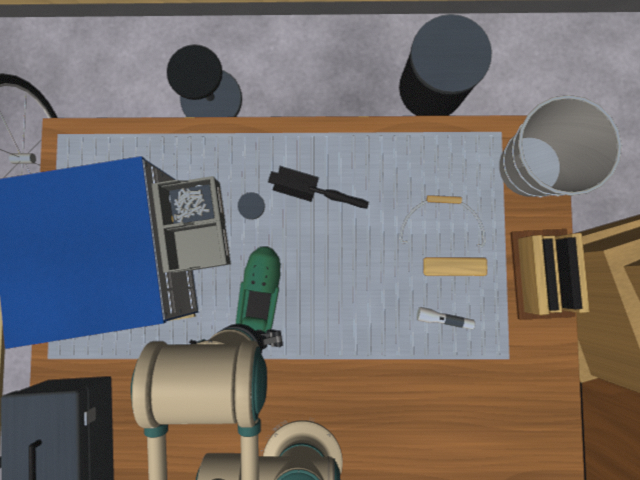

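```bash
python3 - <<'E'
from h import *
import pickle
s0,t0=pickle.load(open("st0.pkl","rb"));s,t,w,st=pickle.load(open("f10.pkl","rb"))
g=lambda d:cv2.cvtColor(d["frame"],cv2.COLOR_RGB2GRAY).astype(np.float32)
for n,a,b,(x,y,ww,h) in [("full top",t0,t,(155,178,64,40)),("full scene",s0,s,(378,142,32,50)),("clog",t0,t,(235,240,50,70)),("tin",t0,t,(232,185,36,38)),("trowel",t0,t,(262,160,110,55))]:
    p=g(a)[y:y+h,x:x+ww];r=cv2.matchTemplate(g(b)[y-5:y+h+5,x-5:x+ww+5],p,cv2.TM_CCOEFF_NORMED);m=cv2.minMaxLoc(r);print(n,"shift px",m[3][0]-5,m[3][1]-5,"score %.3f"%m[1])
rep()
P=lambda u:((u[0]+.5)/5-.5+280,(u[1]+.5)/5-.5+110)
for n,u,nn in [("new front L",(263,305),.0765),("full front R",(635,350),.077),("new back L",(313,138),.2105),("full back R",(665,178),.2105)]:
    p=onplane(s,P(u),NV*nn,NV); print(n,"s %.4f z %.4f"%(p@EV,p[2]))
E
```

```text
full top shift px 0 0 score 0.999
full scene shift px 0 0 score 1.000
clog shift px 0 0 score 0.999
tin shift px 0 0 score 0.999
trowel shift px 0 0 score 0.999
t 26.82 s 0.3920 n 0.0155 z 0.4352 yaw 98.94 tilt [-0.14  1.59] | Fs 0.5 Fn -0.4 Fz 0.2 | M(tool) [ 0.01 -0.02 -0.01] Mworld [-0.   -0.02  0.01] w 0.0341
new front L s 0.5422 z 0.2374
full front R s 0.7422 z 0.2419
new back L s 0.5396 z 0.2592
full back R s 0.7402 z 0.2620
```

```bash
python3 -c "
from h import *
print(sign_off());rep()"
```

```text
the job is handed in; nothing more can be done
None
the job is handed in; nothing more can be done
```

The empty bin now hangs on the top row, flush against the full bin. I handed the job in at about 27 s; no verdict is reported.

**What I did:** I gripped the bin by its front wall and set the lip against the bare sheet with about 5 N, about 35 mm clear of the full bin. I trimmed the yaw using the wrist moment, then lowered it until the web sat on the louvres. A gentle pull back was stopped by the louvres, so the lip had caught. I slid it along the row (drag about 1.5 N) until it touched the full bin. I then pressed to about 10.5 N at the wrist, roughly 9 N on the full bin after drag. Finally I eased off, lowered the nose to near its natural lean, opened the fingers and lifted clear.

**Last checks:**
- **Side by side:** the outer edges of the two bins are 200 to 201 mm apart, which is two bin widths with no visible gap. The back rims line up.
- **Nothing disturbed:** the full bin, clog, trowel and tin have not moved in the images (0 px shift). I checked the bail, flashlight and brush only by eye, and they look unmoved.
- **Robot:** it is clear of everything, with the force reading near zero.

**Disagreements and limits:**
- The sheet was about 3 mm nearer than the wrist camera suggested, so I used the contact reading.
- In the last scene image the new bin's left corners measure 3 to 4 mm lower than the full bin's right corners. That is about what the calibration scatters by, and similar to a tilt I measured on the full bin alone.
- Side contact seemed to start toward the front, so a gap of less than a millimetre may remain at the rear.

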